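Set the flip tags on the stock bins

TASK

Check the four stock bins and push over with the fingertips any flip tag that is wrong, so that only the bins that are full of parts show the disc face of their tag (tag leaning back towards its box), while the bins that are empty or down to a last part show the bar face (tag leaning to the front, away from its box). Only push the tags: do not grip or lift anything, and leave the bins and the things lying around where they are.

Things in the scene. Friction and masses are not known exactly. Their poses are not given: they have to be found in the camera images.
- bin_a: Grey open stock bin (box 100 deep, 80 wide, rim 49 mm high) that is full: sixteen small brass-coloured coaxial adapters fill it in two layers. A foot plate 4 mm thick reaches 50 mm in front of the box and carries the tag. Loose, about 0.4 to 0.9 kg; the four stand in a row in any order. Origin: on the bench under the box's centre; x from the front (tag side, towards the robot) to the back, y left, z up.
- bin_a_tag (a joint): Its tag, a smooth aluminium plate 4 thick, 52 wide, 62 mm from hinge to free edge, 30 g. rad: 0 upright; +0.85 on its stop, leaning to the box, face with black disc (28 mm) looks up; -0.85 on its stop, leaning to the front, face with black bar (40 x 9 mm) looks up. Top-heavy, turns freely: once pushed past upright it falls to the other stop.
- bin_a_hinge (a point): Middle of the tag's level hinge line, which runs along the bin's y; in the bin's frame at x -80, y 0, z 50 mm. Axes as the bin's. Two cheeks 5 mm thick hold it, just outside the tag's sides, up to 55 mm above the bench.
- bin_b: Grey open stock bin (box 100 deep, 80 wide, rim 49 mm high) that is full: sixteen slightly larger brass-coloured coaxial adapters fill it in two layers. A foot plate 4 mm thick reaches 50 mm in front of the box and carries the tag. Loose, about 0.4 to 0.9 kg; the four stand in a row in any order. Origin: on the bench under the box's centre; x from the front (tag side, towards the robot) to the back, y left, z up.
- bin_b_tag (a joint): Its tag, a smooth aluminium plate 4 thick, 52 wide, 62 mm from hinge to free edge, 30 g. rad: 0 upright; +0.85 on its stop, leaning to the box, face with black disc (28 mm) looks up; -0.85 on its stop, leaning to the front, face with black bar (40 x 9 mm) looks up. Top-heavy, turns freely: once pushed past upright it falls to the other stop.
- bin_b_hinge (a point): Middle of the tag's level hinge line, which runs along the bin's y; in the bin's frame at x -80, y 0, z 50 mm. Axes as the bin's. Two cheeks 5 mm thick hold it, just outside the tag's sides, up to 55 mm above the bench.
- bin_c: Grey open stock bin (box 100 deep, 80 wide, rim 49 mm high) that is NOT full: one single silver-coloured adapter is left on its floor. A foot plate 4 mm thick reaches 50 mm in front of the box and carries the tag. Loose, about 0.4 to 0.9 kg; the four stand in a row in any order. Origin: on the bench under the box's centre; x from the front (tag side, towards the robot) to the back, y left, z up.
- bin_c_tag (a joint): Its tag, a smooth aluminium plate 4 thick, 52 wide, 62 mm from hinge to free edge, 30 g. rad: 0 upright; +0.85 on its stop, leaning to the box, face with black disc (28 mm) looks up; -0.85 on its stop, leaning to the front, face with black bar (40 x 9 mm) looks up. Top-heavy, turns freely: once pushed past upright it falls to the other stop.
- bin_c_hinge (a point): Middle of the tag's level hinge line, which runs along the bin's y; in the bin's frame at x -80, y 0, z 50 mm. Axes as the bin's. Two cheeks 5 mm thick hold it, just outside the tag's sides, up to 55 mm above the bench.
- bin_d: Grey open stock bin (box 100 deep, 80 wide, rim 49 mm high) that is empty. A foot plate 4 mm thick reaches 50 mm in front of the box and carries the tag. Loose, about 0.4 to 0.9 kg; the four stand in a row in any order. Origin: on the bench under the box's centre; x from the front (tag side, towards the robot) to the back, y left, z up.
- bin_d_tag (a joint): Its tag, a smooth aluminium plate 4 thick, 52 wide, 62 mm from hinge to free edge, 30 g. rad: 0 upright; +0.85 on its stop, leaning to the box, face with black disc (28 mm) looks up; -0.85 on its stop, leaning to the front, face with black bar (40 x 9 mm) looks up. Top-heavy, turns freely: once pushed past upright it falls to the other stop.
- bin_d_hinge (a point): Middle of the tag's level hinge line, which runs along the bin's y; in the bin's frame at x -80, y 0, z 50 mm. Axes as the bin's. Two cheeks 5 mm thick hold it, just outside the tag's sides, up to 55 mm above the bench.
- cell: A small battery, 15 mm across, 50 mm tall, standing on end between two bins. A bystander, loose; origin under its middle.
- adapter: A brass-coloured coaxial adapter 18 x 34 x 16 mm lying between two bins. A bystander, loose; origin under its middle.
- tape: A black roll of tape, 58 mm across, 19 mm high, lying in front of the bins. A bystander, loose; origin under its middle.
- pliers: Pliers with red handles, 189 x 54 x 12 mm, lying in front of the bins. A bystander, loose; origin under its middle.
- pen: A red pen, 145 mm long, 9 mm high, lying in front of the bins. A bystander, loose; origin under its middle.

How it is judged:
By the outcome, as a careful person would: the job done as asked, in the order asked, and still so for the second after the job is handed in, with the robot touching nothing.
It also fails if it takes over 48 s, if anything falls off the work surface, if the arm or the gripper's body presses on something with over 40 N, if the wrist force passes 120 N, or if a joint passes its speed limit or range.

ROBOT

A 6-joint arm with a two-finger parallel gripper is mounted at the origin on a cart in front of the work surface, level with it; the furniture and walls round the work are solid. World frame = base frame: x ahead of the robot, y to its left, z up, the work surface at z = 0. Lengths are in mm, angles in rad, forces in N, time in s.
With the tool pointing down it reaches from about 425 to 950 mm from the base axis. Payload 3.5 kg.
Tool frame: the origin (TCP) lies on the centre line of the jaws, within the pads' length; the fingertips stand 25 mm ahead of it and the grasp point (between the pads) lies 6 mm ahead of it (manip.tip_extent is the distance from the TCP to the fingertips, in mm); z points along the fingers, y is the line along which they close (so a half turn about z gives the same grasp; the last joint's range is limited). The gripper opens to 85 mm and grips with 20 to 120 N. Pads are 22 mm wide; open, the fingers measure 114 mm over their backs; the gripper's body (76 mm by 85 mm) begins 54 mm behind the grasp point. The pads swing forward as they close: fully open they stand 13 mm farther back than shut.
Start: joints at [1.039, 0.286, 1.577, -0, 1.279, -0.15], TCP at [251.462, 626.397, 256.325] pointing down, gripper open.
Joint ranges: [-2.77, 2.77], [-0.9, 2.22], [0.21, 2.48], [-1.53, 4.67], [0.24, 2.81], [-2.84, 2.84]. Speed limits (rad/s): [2.79, 2.79, 3.14, 3.14, 3.14, 3.14].

INTERFACE

Orientations are given as a unit quaternion [x, y, z, w].
In Python, from cell import manip gives the robot as it stands.
- The arm moves only by the tool arm_command, never from a script. Its argument "deltas" is text: rows parted by semicolons, each of 5 numbers parted by spaces: the shift along the tool's x, y, z in mm, then the turn about the tool's z in rad, then the opening, from -1 (shut) to 1 (fully open). A call has 1 to 20 rows; each row shifts and turns the commanded pose from where the row before left it, along the tool's axes as they then stand; what a row does not reach is not made up. A row lasts 1/12 s, in which the tool goes at most 41.7 mm and 7.16 degrees, less where a joint would pass 70% of its speed; a pose out of reach is approached as far as the arm can. A call is refused whole if a number of a shift passes 41.7 or a number of a turn 0.125, either way. A call with a gripper value outside its range is refused whole. The fingers move at their own pace and stop on an object; the grip force is fixed at half the most. Time passes only in rows, so rows that do not move let the fingers close. It gives the time, the measured TCP pose, the force, the opening and the grip force at its end, in the units of the state.
- manip.get_state(): the state, without advancing time (a new reading comes with each control period).
- manip.grab_frame(name): name is "scene" or "top" or "wrist"; returns a dict with "image" (420x560x3 uint8, red, green, blue), "fov_y" (degrees; the focal length in pixels is half the picture's height over the tangent of half this angle, whatever the lens; pixels are square), "cx", "cy" (the principal point, pixels), "rvec" (rotation vector, rad) and "tvec" (3), from world to camera coordinates, as OpenCV has them; the wrist camera has in their place "hand_eye" (4x4, takes a point from camera to tool coordinates, whose origin is the TCP and whose axes are the flange's). Camera axes: x right, y down, z forward; pixel columns grow to the right and rows downward; lengths in mm; the calibration is good to about 2 mm. A picture is of the moment at which its call begins: read the wrist's pose just before it. There is no depth.
- manip.hand_in(): hands the job in; it is judged then, once.
The state is a dict: "clock": time; "joint_positions": joint angles; "joint_velocities": joint speeds; "effort": joint torques, N m; "eef_pos": TCP position; "ee_rot": TCP orientation; "force": force on the tool from outside, world axes, zero at the start; "torque": the same for the moment, N m; "opening": finger opening in mm; "finger_force": force on a finger pad.
Only numpy, scipy, OpenCV 4.12 (cv2) and the standard library are available. Lean on these libraries where they do the work, as an engineer would, in place of code of your own. Each camera call takes 0.05 s, during which the arm holds its last target. There are 200 camera calls.

## Working session

There is one attempt and no reset: what is moved stays moved. The work goes in short steps, Python scripts to look and compute and a tool call to move; the robot and the scene stay as the last step left them, time stands still between calls to the robot, and variables do not carry over. Pictures are saved under pics/ and viewed, at most 10 in all, crops included, and the job is handed in when it is done.

Besides the shell and the picture viewer there is one more tool, called after "Request:" as name(argument=value, ...), one argument or row to a line, values as JSON. arm_command: Moves the arm, as the interface text tells. Its arguments: {"type":"object","properties":{"deltas":{"type":"string"}},"required":["deltas"]}

```bash
mkdir -p pics
python3 - <<'E'
from cell import manip
import cv2,numpy as np,pickle
s=manip.get_state();print(s['clock'],s['eef_pos'],s['ee_rot'],s['opening'],manip.tip_extent)
d={}
for n in ['scene','top']:
    f=manip.grab_frame(n);d[n]=f;cv2.imwrite(f'pics/{n}0.png',cv2.resize(f['image'][:,:,::-1],(800,600),interpolation=cv2.INTER_CUBIC));print(n,f['fov_y'],f['cx'],f['cy'],f['rvec'],f['tvec'])
pickle.dump(d,open('f.pkl','wb'))
E
```

```text
0.0 [251.16288947 625.88405842 254.92232635] [ 1.89744768e-01  9.81832724e-01 -1.12717496e-03 -3.93784512e-04] 85.94875904184599 25.0
scene 45.15391986287789 284.37786068641435 211.57836479596762 [ 1.87314639 -1.5027321   0.63911846] [-128.57423362  388.17294563  597.67009299]
top 48.07638801674179 283.0886355719763 214.98672515637833 [ 2.11801032 -2.12047742  0.20895779] [  16.91971217  541.15884304 1041.2435845 ]
```

View pics/top0.png

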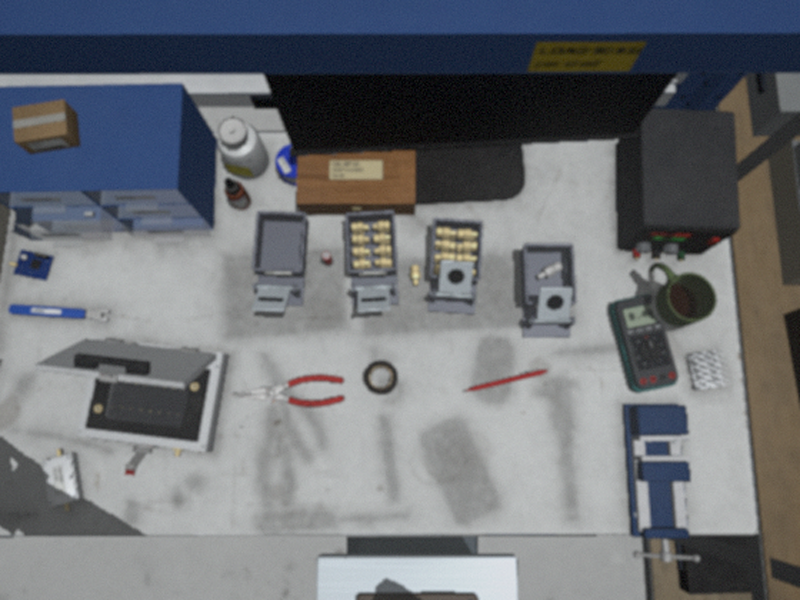

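View pics/scene0.png

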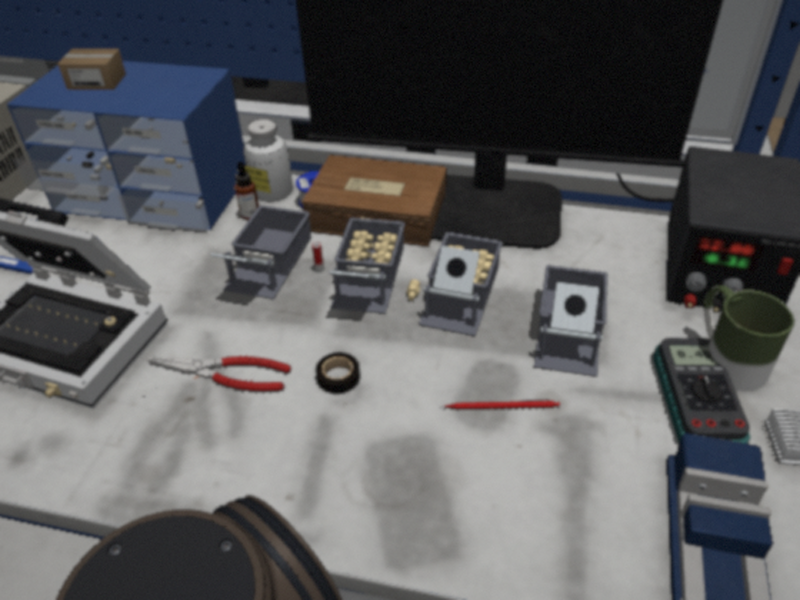

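The top view shows the bins from left to right. The first is empty and shows the bar (right, x≈280). The second is full and shows the bar (wrong, x≈372). The third is full and shows the disc (right, x≈455). The fourth has one silver part and shows the disc (wrong, x≈548). I'll enlarge the two wrong ones.

Run:
```python
import cv2,pickle
im=pickle.load(open('f.pkl','rb'))['top']['image'][:,:,::-1]
# crop cols 230-330 rows 140-230 ; cols 350-450 rows 160-245
a=cv2.resize(im[140:240,230:290],None,fx=6,fy=6,interpolation=cv2.INTER_CUBIC)
b=cv2.resize(im[140:240,355:415],None,fx=6,fy=6,interpolation=cv2.INTER_CUBIC)
cv2.imwrite('pics/crop0.png',cv2.hconcat([a,b]))
```

```text
(no output)
```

View pics/crop0.png

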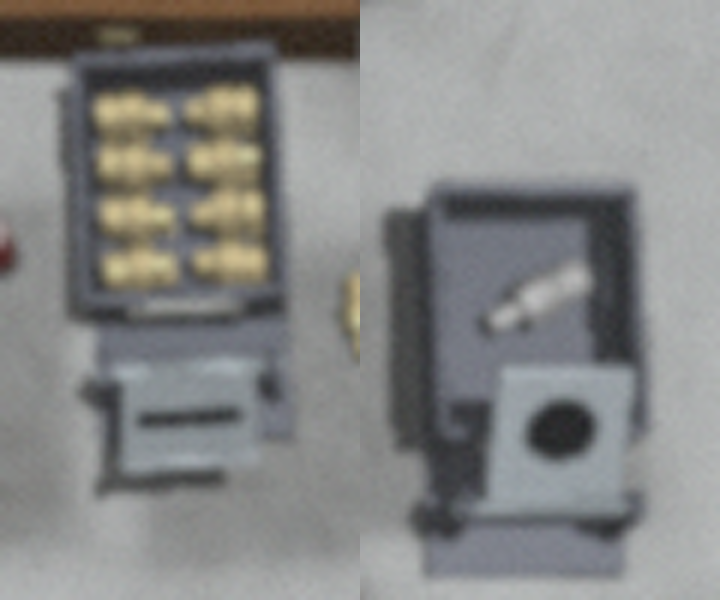

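Left crop (bin 2): rim corners are at (78,50), (275,45), (283,312), (72,318). The tag's hinge edge is at row 363, columns 118–258, and its free edge is at row 470. Right crop (bin 4): rim is about (435,187) to (640,435). The hinge edge is at row 513, columns 487–625, and the free edge is at row 367, columns 500–637.

```bash
cat > h.py <<'E'
import cv2,numpy as np,pickle
from scipy.optimize import least_squares
f=pickle.load(open('f.pkl','rb'))['top']
F=210/np.tan(np.radians(f['fov_y']/2));K=np.array([[F,0,f['cx']],[0,F,f['cy']],[0,0,1]])
proj=lambda P:cv2.projectPoints(np.array(P,float),f['rvec'],f['tvec'],K,None)[0][:,0]
def fit(px,loc,x0):
    loc=np.array(loc,float)
    def W(p):
        c,s=np.cos(p[2]),np.sin(p[2]);return np.c_[p[0]+c*loc[:,0]-s*loc[:,1],p[1]+s*loc[:,0]+c*loc[:,1],loc[:,2]]
    r=least_squares(lambda p:(proj(W(p))-px).ravel(),x0,x_scale=[10,10,.1],loss='soft_l1')
    return r.x,(proj(W(r.x))-px)
def hinge(p): return p[0]-80*np.cos(p[2]),p[1]-80*np.sin(p[2])
E
python3 - <<'E'
from h import *
np.set_printoptions(precision=2,suppress=True)
rim=[(50,40,49),(50,-40,49),(-50,-40,49),(-50,40,49)]
e=62*np.sin(.85);z=50+62*np.cos(.85)
P=lambda a,ox:(np.array(a)-2.5)/6+np.array([ox,140])
q,res=fit(P([(78,50),(275,45),(283,312),(72,318),(118,363),(258,360),(125,472),(255,465)],230),rim+[(-80,26,50),(-80,-26,50),(-80-e,26,z),(-80-e,-26,z)],[750,50,0])
print('bin2',q,hinge(q),res.round(1).tolist())
q,res=fit(P([(75,187),(275,187),(280,432),(68,440),(127,513),(265,515),(138,367),(277,367)],355),rim+[(-80,26,50),(-80,-26,50),(-80+e,26,z),(-80+e,-26,z)],[750,-200,0])
print('bin4',q,hinge(q),res.round(1).tolist())
Q=lambda c,r:((c+.5)*.7-.5,(r+.5)*.7-.5)
# rough others: bin1 & bin3 rims
for n,r in (('bin1',[(259,213),(307,212),(303,277),(254,278)]),('bin3',[(431,220),(481,222),(476,290),(427,288)])):
    q,res=fit(np.array([Q(*a) for a in r]),rim,[750,0,0]);print(n,q,hinge(q),res.round(1).tolist())
E
```

```text
bin2 [655.06  72.2    0.04] (np.float64(575.1366461892834), np.float64(68.643739025047)) [[-0.5, 1.2], [0.0, 0.6], [0.5, -3.6], [1.8, -3.1], [0.4, 1.5], [-0.8, 1.0], [-1.4, -0.5], [0.2, -0.4]]
bin4 [ 598.56 -222.84    0.01] (np.float64(518.5623273079008), np.float64(-223.41341143600698)) [[-0.4, 0.3], [-0.1, 0.0], [1.5, 0.4], [2.6, -0.7], [-0.6, -0.3], [-1.2, -0.8], [0.1, 0.5], [-0.0, 0.4]]
bin1 [647.87 222.16  -0.04] (np.float64(567.9268762603929), np.float64(225.05085605224724)) [[0.0, 1.8], [-0.2, 3.6], [-0.1, -1.4], [0.3, -3.2]]
bin3 [629.1  -65.16  -0.08] (np.float64(549.3699566244602), np.float64(-58.601367462061724)) [[0.6, 3.6], [-1.0, 4.8], [-0.0, -2.1], [0.3, -3.4]]
```

Request:
arm_command(
  deltas="0 0 0 -0.095 -1; 0 0 0 -0.095 -1; 0 0 0 -0.095 -1; 0 0 0 -0.096 -1; 0 0 0 0 -1; 0 0 0 0 -1; 0 0 0 0 -1; 0 0 0 0 -1; 0 0 0 0 -1",
)

```text
clock: 0.85
eef_pos: [251.5, 626.4, 256.2]
ee_rot: [0.001, 1.0, -0.0, -0.0]
force: [0.1, -0.4, 0.6]
opening: -0.1
finger_force: 0.0
```

Request:
arm_command(
  deltas="-11.7 -27.9 0 0 -1;-11.7 -27.9 0 0 -1;-11.7 -27.9 0 0 -1;-11.7 -27.9 0 0 -1;-11.7 -27.9 0 0 -1;-11.7 -27.9 0 0 -1;-11.7 -27.9 0 0 -1;-11.7 -27.9 0 0 -1;-11.7 -27.9 0 0 -1;-11.7 -27.9 0 0 -1;-11.7 -27.9 0 0 -1;-11.7 -27.9 0 0 -1;-11.7 -27.9 0 0 -1;-11.7 -27.9 0 0 -1;-11.7 -27.9 0 0 -1;-11.7 -27.9 0 0 -1;-11.7 -27.9 0 0 -1;-11.7 -27.9 0 0 -1;-11.7 -27.9 0 0 -1;-11.7 -27.9 0 0 -1",
)

```text
clock: 2.52
eef_pos: [485.4, 66.7, 256.7]
ee_rot: [0.001, 1.0, -0.0, 0.0]
force: [1.2, 0.0, -1.0]
opening: -0.0
finger_force: 0.0
```

Request:
arm_command(
  deltas="0 0 25 0 -1;0 0 25 0 -1;0 0 25 0 -1;0 0 25 0 -1;0 0 25 0 -1;0 0 18 0 -1;0 0 8 0 -1;0 0 0 0 -1;0 0 0 0 -1",
)

```text
clock: 3.27
eef_pos: [485.4, 68.2, 105.8]
ee_rot: [0.001, 1.0, -0.0, 0.0]
force: [-0.8, -0.4, -0.1]
opening: -0.3
finger_force: 0.0
```

Run:
```python
from cell import manip
import cv2
s=manip.get_state();print(s['clock'],s['eef_pos'],s['force'])
f=manip.grab_frame('top');a=f['image'][130:250,160:320,::-1];g=manip.grab_frame('scene');b=g['image'][130:250,200:360,::-1]
cv2.imwrite('pics/p1.png',cv2.resize(cv2.hconcat([a,b]),None,fx=2.5,fy=2.5,interpolation=cv2.INTER_CUBIC))
```

```text
3.2667 [485.38105534  68.20701229 105.81393518] [-0.79745054 -0.36524001 -0.14856041]
```

View pics/p1.png

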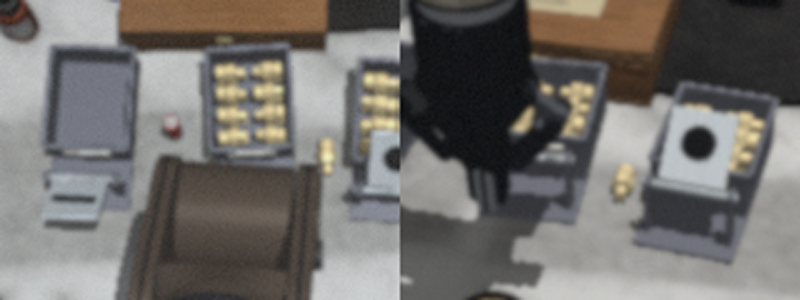

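The gripper stands in front of bin 2's tag, which still leans forward, and nothing has moved. Now I'll push it towards the box.

Request:
arm_command(
  deltas="-6 0 0 0 -1;-6 0 0 0 -1;-6 0 0 0 -1;-6 0 0 0 -1;-6 0 0 0 -1;-6 0 0 0 -1;-6 0 0 0 -1;-6 0 0 0 -1;-6 0 0 0 -1;-6 0 0 0 -1;-6 0 0 0 -1;-6 0 0 0 -1;-6 0 0 0 -1;-6 0 0 0 -1;-6 0 0 0 -1;-5 0 0 0 -1;0 0 0 0 -1;0 0 0 0 -1;0 0 0 0 -1",
)

```text
clock: 4.95
eef_pos: [579.8, 68.2, 105.2]
ee_rot: [0.0, 1.0, 0.0, -0.0]
force: [-0.6, -0.1, 0.5]
opening: 0.2
finger_force: 0.0
```

Request:
arm_command(
  deltas="10 0 0 0 -1;15 0 0 0 -1;20 0 0 0 -1;20 0 0 0 -1;20 0 0 0 -1;10 0 -20 0 -1;0 0 -25 0 -1;0 0 -25 0 -1;0 0 -25 0 -1;0 0 -25 0 -1;0 0 0 0 -1",
)

```text
clock: 5.87
eef_pos: [487.0, 68.2, 231.2]
ee_rot: [0.0, 1.0, -0.0, 0.005]
force: [0.9, 0.2, 0.1]
opening: 0.2
finger_force: 0.0
```

Run:
```python
from cell import manip
import cv2
s=manip.get_state();print(s['clock'],s['eef_pos'],s['force'])
f=manip.grab_frame('top');a=f['image'][130:250,160:320,::-1];g=manip.grab_frame('scene');b=g['image'][130:250,200:360,::-1]
cv2.imwrite('pics/p2.png',cv2.resize(cv2.hconcat([a,b]),None,fx=2.5,fy=2.5,interpolation=cv2.INTER_CUBIC))
```

```text
5.8667 [486.96817615  68.19145945 231.23483198] [0.85935906 0.16813217 0.0861288 ]
```

View pics/p2.png

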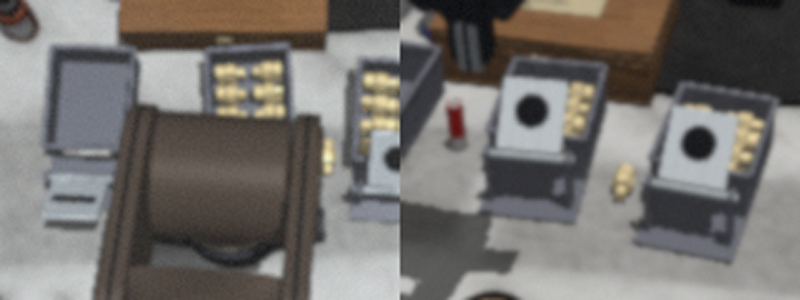

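Bin 2's tag now shows its disc (scene crop, 532,108) and the bin hasn't moved. Next I'll go over bin 4, behind its tag.

Request:
arm_command(
  deltas="-9.4 -24.3 0 0 -1;-9.4 -24.3 0 0 -1;-9.4 -24.3 0 0 -1;-9.4 -24.3 0 0 -1;-9.4 -24.3 0 0 -1;-9.4 -24.3 0 0 -1;-9.4 -24.3 0 0 -1;-9.4 -24.3 0 0 -1;-9.4 -24.3 0 0 -1;-9.4 -24.3 0 0 -1;-9.4 -24.3 0 0 -1;-9.4 -24.3 0 0 -1;0 0 0 0 -1;0 0 0 0 -1",
)

```text
clock: 7.13
eef_pos: [596.4, -223.9, 222.6]
ee_rot: [0.001, 1.0, 0.001, -0.002]
force: [0.0, 0.5, 0.3]
opening: 0.2
finger_force: 0.0
```

Request:
arm_command(
  deltas="0 0 20 0 -1;0 0 25 0 -1;0 0 25 0 -1;0 0 25 0 -1;0 0 20 0 -1;0 0 10 0 -1;0 0 0 0 -1;0 0 0 0 -1",
)

```text
clock: 7.8
eef_pos: [597.1, -222.5, 99.9]
ee_rot: [0.0, 1.0, 0.0, -0.001]
force: [-0.1, 0.4, 0.6]
opening: 0.4
finger_force: 0.0
```

Run:
```python
from cell import manip
import cv2
s=manip.get_state();print(s['clock'],s['eef_pos'],s['force'])
f=manip.grab_frame('top');a=f['image'][130:250,300:460,::-1];g=manip.grab_frame('scene');b=g['image'][150:270,320:480,::-1]
cv2.imwrite('pics/p3.png',cv2.resize(cv2.hconcat([a,b]),None,fx=2.5,fy=2.5,interpolation=cv2.INTER_CUBIC))
```

```text
7.8 [ 597.11051409 -222.51067367   99.88223278] [-0.11578912  0.41357094  0.63279895]
```

View pics/p3.png

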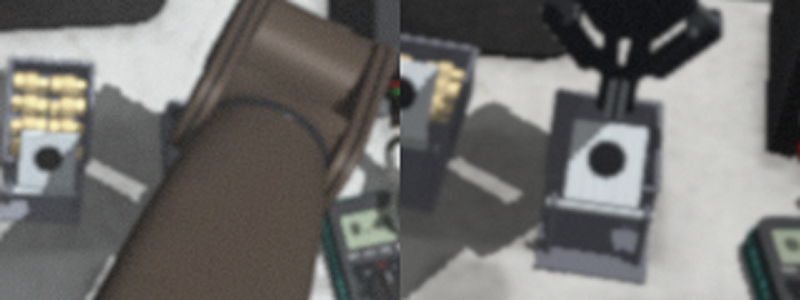

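The fingertips are behind bin 4's tag (scene crop, 615,110) and clear of the box. Now I'll pull it towards the front.

Request:
arm_command(
  deltas="6 0 0 0 -1;6 0 0 0 -1;6 0 0 0 -1;6 0 0 0 -1;6 0 0 0 -1;6 0 0 0 -1;6 0 0 0 -1;6 0 0 0 -1;6 0 0 0 -1;6 0 0 0 -1;6 0 0 0 -1;6 0 0 0 -1;6 0 0 0 -1;6 0 0 0 -1;0 0 0 0 -1;0 0 0 0 -1;0 0 0 0 -1",
)

```text
clock: 9.32
eef_pos: [513.8, -223.5, 100.5]
ee_rot: [0.0, 1.0, -0.0, 0.0]
force: [0.2, -0.8, -0.0]
opening: -0.1
finger_force: 0.0
```

Request:
arm_command(
  deltas="-10 0 0 0 -1;-15 0 0 0 -1;-20 0 0 0 -1;-20 0 0 0 -1;-10 0 -15 0 -1;0 0 -25 0 -1;0 0 -25 0 -1;0 0 -25 0 -1;0 0 -25 0 -1;0 0 -25 0 -1;0 0 0 0 -1;0 0 0 0 -1",
)

```text
clock: 10.32
eef_pos: [590.3, -223.9, 242.8]
ee_rot: [0.0, 1.0, -0.001, 0.002]
force: [-0.1, 0.6, -1.2]
opening: 0.2
finger_force: 0.0
```

Run:
```python
from cell import manip
import cv2
s=manip.get_state();print(s['clock'],s['eef_pos'],s['force'])
g=manip.grab_frame('scene');b=g['image'][100:300,100:480,::-1]
cv2.imwrite('pics/p4.png',cv2.resize(b,None,fx=2.1,fy=2.1,interpolation=cv2.INTER_CUBIC))
```

```text
10.3167 [ 590.33256414 -223.89045368  242.77061741] [-0.05045565  0.60044682 -1.20655236]
```

View pics/p4.png

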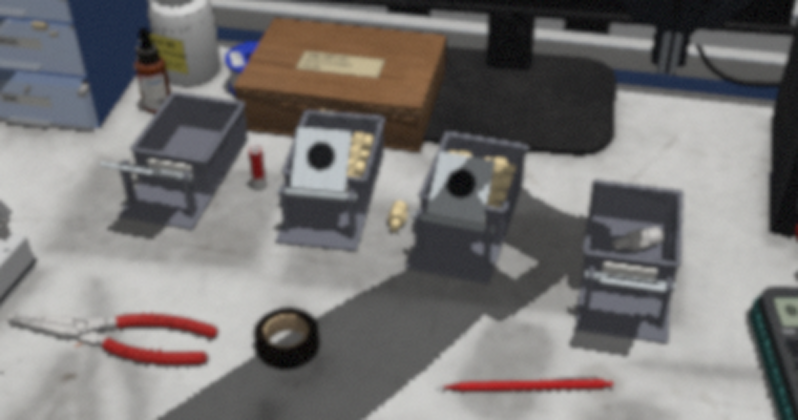

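All four tags are right: the two full bins show discs at (320,157) and (460,182). The empty bin and the last-part bin lean to the front (145,168 and 627,280). Nothing else has moved.

```bash
python3 -c "
from cell import manip
print(manip.hand_in())"
```

```text
the job is handed in; nothing more can be done
None
```

I pushed over the two wrong tags (one full bin to its disc, the single-adapter bin to its bar); in the last picture all four tags were right and nothing else had moved, and I handed the job in at about 10 s on the robot's clock.

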